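Pin the bottle stand and take off the push-and-turn cap

TASK

Take the locking pin out of its wooden block and push it all the way down through the hole in the bottle stand's arm into the stand's foot, and let go of it, so that the bottle can no longer turn. Then press the bottle's push-and-turn safety cap down, twist it anticlockwise until it is free and lift it off. Finish still gripping the cap, held level and still with its underside about 6 cm straight above the bottle's mouth, with the pin left in place and the oil bottle, the tape roll and the steel bush left where they stand.

Things in the scene. Friction and masses are not known exactly. Their poses are not given: they have to be found in the camera images.
- stand: Fixed dark steel foot of the bottle stand: a round plate, 104 mm across and 16 mm thick, with a tongue 50 mm wide pointing along its own -x out to x = -127 mm. Origin on the bench on the bottle's axis; z up. Bolted down.
- stand_hole (a point): Mouth of the round hole through the tongue of the foot, 11 mm across, at the top face of the tongue 16 mm above the bench, at x = -105 mm of the stand. The hole goes on 16 mm down to the bench.
- index_hole (a point): Mouth of the 11 mm hole through the end of the aluminium arm (8 mm thick, end plate 34 x 34 mm, top face 26 mm above the bench, 2 mm gap over the tongue). It starts right over the hole in the foot. Arm, turntable and bottle are one piece that turns almost freely about the bottle's axis, 105 mm away, until the pin passes through both holes; do not push the arm sideways.
- bottle: The white bottle with its turntable and arm, one turning piece. Origin on the bench on the bottle's axis, z up, -x along the arm; in line with the stand at the start. Clamp cup 84 mm across to 44 mm high, bottle body 74 mm across to 78 mm high, then a neck.
- bottle_mouth (a point): Centre of the top of the bottle's neck, on the axis, 110 mm above the bench. The locked cap can be neither turned nor pulled off: press it down more than 5 mm (7 is good) and, while pressed, turn it anticlockwise seen from above. It is out of its catch at 53 degrees and meets a stop at 85; turn it about 70 (1.22 rad), then lift it straight off. Clockwise is blocked.
- cap_bar (a point): Grip point of the loose black cap (60 g): in the bar on its top, on the axis. Bar 46 mm long (this point's x), 12 mm wide (y), 32 mm high; skirt under it 58 mm across, 22 mm high. This point is 22 mm above the cap's flat top, 10 mm under the bar's top; 146 mm above the bench and 36 mm above the mouth when the cap sits locked. The bar starts in line with the arm.
- liner (a joint): How far the sprung liner under the cap is pressed down, m: 0 with the cap locked, about 0.007 when pressed well, 0.009 at its solid stop, slightly negative with the cap off. It pushes the cap up with 8 N, rising by 0.6 N per mm.
- pin_block: Fixed pale wooden block 56 x 56 x 30 mm with a vertical 11 mm hole in its middle, in which the pin is parked. Origin under its centre, on the bench. It stands left or right of the bottle stand.
- pin_grip (a point): Grip point of the loose upright locking pin (50 g), on its axis, z up along it. Steel shank 8 mm in diameter, 22 mm long, chamfered foot; above it a round black handle 18 mm in diameter, 40 mm long. This point is 46 mm above the foot, 16 mm under the top. The handle's lower face rests on the block, or on the arm when fully in (this point is then 50 mm above the bench).
- pin_tip (a point): Foot of the pin's shank, on its axis, 46 mm below its grip point.
- oil_can: Loose bystander: green oil bottle with a long thin spout, 57 mm across, 156 mm high, origin under its centre. It stands on the other side of the stand from the pin block. Leave it.
- tape: Loose bystander: roll of black tape lying flat, 62 mm across, 19 mm high, origin under its centre. Leave it.
- bush: Loose bystander: turned steel bush, 40 mm across, 32 mm high, origin under its centre. Leave it.

How it is judged:
By the outcome, as a careful person would: the job done as asked, in the order asked, and still so for the second after the job is handed in, while the arm keeps its last pose, push and grip.
It also fails if it takes over 58 s, if anything falls off the work surface, if the arm or the gripper's body presses on something with over 40 N, if the wrist force passes 120 N, or if a joint passes its speed limit or range.

ROBOT

A 7-joint arm with a two-finger parallel gripper is mounted at the origin on a cart in front of the work surface, level with it; the furniture and walls round the work are solid. World frame = base frame: x ahead of the robot, y to its left, z up, the work surface at z = 0. Lengths are in m, angles in rad, forces in N, time in s.
With the tool pointing down it reaches from about 0.4 to 0.85 m from the base axis. Payload 10.4 kg.
Tool frame: the origin (TCP) lies midway between the tips of the shut fingers; the grasp point (between the pads) lies 19 mm behind it (arm.grasp_offset is the distance from the TCP to the grasp point, in m); z points along the fingers, y is the line along which they close (so a half turn about z gives the same grasp; the last joint's range is limited). The gripper opens to 85 mm and grips with 20 to 120 N. Pads are 22 mm wide; open, the fingers measure 114 mm over their backs; the gripper's body (76 mm by 85 mm) begins 54 mm behind the grasp point. The pads swing forward as they close: fully open they stand 13 mm farther back than shut.
Start: joints at [1.124, 0.332, -0.065, 1.46, 0.022, 1.35, -0.088], TCP at [0.257, -0.57, 0.203] pointing down, gripper open.
Joint ranges: [-2.6, 2.6], [-0.5, 2.12], [-1.47, 1.34], [0.16, 2.42], [-1.27, 4.41], [0.06, 2.06], [-2.6, 2.6]. Speed limits (rad/s): [2.22, 2.22, 2.79, 2.79, 3.14, 3.14, 3.14].

INTERFACE

Orientations are given as a 3x3 rotation matrix whose columns are the frame's x, y, z axes.
In Python, from cell import arm gives the robot as it stands. Calls block until the motion is done:
- arm.reach(position, orientation): joint-space move of the TCP to a pose.
- arm.move_linear(position, attitude=None, v=0.15): straight line of the TCP; attitude=None keeps the orientation; v is the mean speed in m/s.
- arm.move_j(angles): joint-space move.
- arm.command_gripper(opening): finger opening in m; the grip force is fixed at half the most; returns when the fingers have stopped.
- arm.dwell(seconds).
- arm.solve_ik(position, orientation): joint angles nearest the present ones, or None.
- arm.capture(name): name is "scene" or "top" or "wrist"; returns the picture (420x560x3 uint8, red, green, blue); there is no depth.
- arm.camera_info(name): a dict with "fx", "fy", "cx", "cy" (pixels), "extrinsics" (4x4, takes a point from world to camera coordinates); the wrist camera has in their place "tool_from_camera" (4x4, takes a point from camera to tool coordinates, whose origin is the TCP and whose axes are the flange's). Camera axes: x right, y up, looking along -z (the intrinsics and any distortion apply to the point x, -y, -z); pixel columns grow to the right and rows downward; lengths in m; the calibration is good to about 2 mm. A picture is of the moment at which its call begins: read the wrist's pose just before it. camera_info takes no time and is no camera call.
A pose or a line that the arm cannot do raises arm.PlanningError and nothing moves.
- arm.job_done(): hands the job in; it is judged then, once.
Readings, each from a call of its own:
- arm.read_clock(): time.
- arm.read_joints(): joint angles.
- arm.read_dq(): joint speeds.
- arm.read_joint_torque(): joint torques, N m.
- arm.read_tcp_pos(): TCP position.
- arm.read_ee_rot(): TCP orientation.
- arm.read_force(): force on the tool from outside, world axes, zero at the start.
- arm.read_moment(): the same for the moment, N m.
- arm.read_grip_width(): finger opening in m.
- arm.read_grasp_force(): force on a finger pad.
Only numpy, scipy, OpenCV 4.12 (cv2) and the standard library are available. Lean on these libraries where they do the work, as an engineer would, in place of code of your own. Each camera call takes 0.05 s, during which the arm holds its last target. There are 200 camera calls.

## Working session

There is one attempt and no reset: what is moved stays moved. The work goes in short steps, each a Python script; the robot and the scene stay as the last script left them, time stands still between calls to the robot, and variables do not carry over. Pictures are saved under pics/ and viewed, at most 10 in all, crops included, and the job is handed in when it is done.

```bash
ls; mkdir -p pics
python3 - <<'E'
from cell import arm
import cv2,numpy as np
for n in("scene","top"):
    im=arm.capture(n); cv2.imwrite(f"pics/{n}0.png",im[:,:,::-1]); print(n,arm.camera_info(n))
print(arm.camera_info("wrist"),arm.grasp_offset,arm.read_ee_rot(),arm.read_clock())
E
```

```text
pics
scene {'fx': 455.0598688380553, 'fy': 455.0598688380553, 'cx': 274.8994647891436, 'cy': 212.87727251933686, 'extrinsics': array([[-0.72247281, -0.69126487, -0.01363485,  0.44104416],
       [ 0.43420646, -0.46897942,  0.76910536, -0.34248076],
       [-0.53804998,  0.54973737,  0.63897656, -0.95327023],
       [ 0.        ,  0.        ,  0.        ,  1.        ]])}
top {'fx': 397.53823899695385, 'fy': 397.53823899695385, 'cx': 283.2933640523808, 'cy': 215.19457713699882, 'extrinsics': array([[ 0.01761393, -0.99955897, -0.02390856,  0.0230258 ],
       [ 0.98616747,  0.01342634,  0.16520731, -0.61532225],
       [-0.16481345, -0.02648779,  0.98596903, -0.93326991],
       [ 0.        ,  0.        ,  0.        ,  1.        ]])}
{'fx': 306.1467117121917, 'fy': 306.1467117121917, 'cx': 276.9579195016411, 'cy': 207.23995257218124, 'tool_from_camera': array([[ 2.16016150e-04,  9.46171818e-01,  3.23664710e-01,
         8.36575257e-02],
       [ 9.99999414e-01,  1.38910754e-04, -1.07348578e-03,
         1.08861414e-03],
       [-1.06066250e-03,  3.23664753e-01, -9.46171233e-01,
        -1.70389279e-01],
       [ 0.00000000e+00,  0.00000000e+00,  0.00000000e+00,
         1.00000000e+00]])} 0.0187 [[ 9.11509560e-01  4.11278493e-01 -5.68943576e-04]
 [ 4.11278885e-01 -9.11508818e-01  1.16393584e-03]
 [-3.98953087e-05 -1.29493312e-03 -9.99999161e-01]] 0.1
```

View pics/scene0.png

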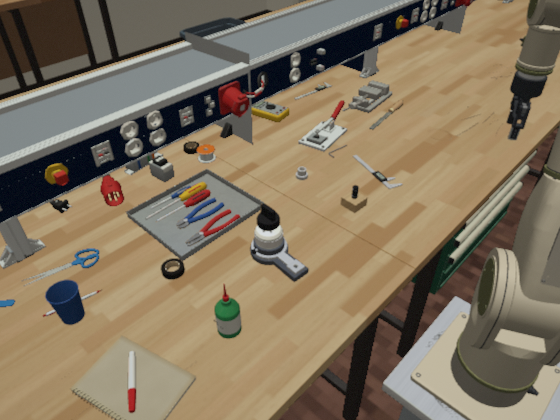

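View pics/top0.png

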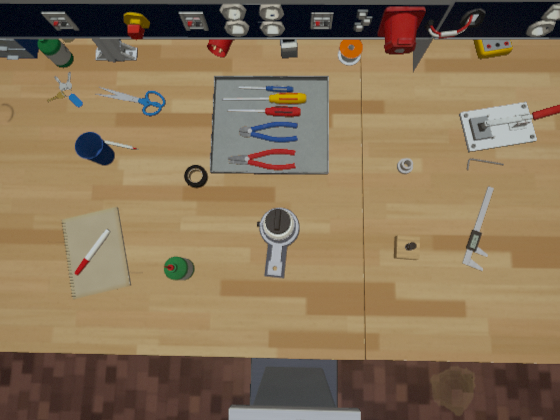

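The scene view shows the pin in its block at about (353,195) and the bottle at (268,235). In the top view, the pin handle is at (411,246), the cap at (277,222), the arm's hole at (275,267) and the oil can at (177,268). I'll zoom in on those.

Run:
```python
import cv2,numpy as np
t=cv2.imread("pics/top0.png"); s=cv2.imread("pics/scene0.png")
R=lambda a,w,h:cv2.resize(a,(w,h),interpolation=cv2.INTER_CUBIC)
a=R(t[195:285,250:310],400,600); b=R(t[225:265,390:430],400,300); e=R(s[175:215,333:373],400,300)
b=R(t[225:265,390:430],300,300); e=R(s[175:215,333:373],300,300)
cv2.imwrite("pics/crop1.png",np.hstack([a,np.vstack([b,e])]))
```

```text
(no output)
```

View pics/crop1.png

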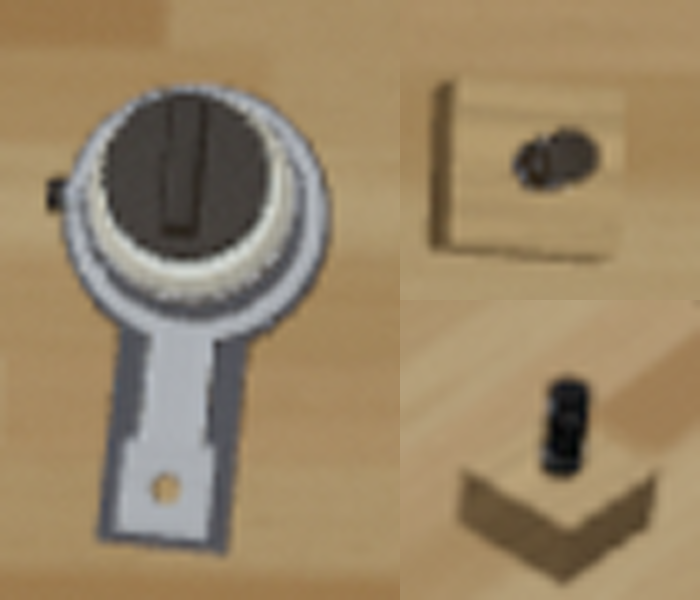

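The hole is at top pixel (274.5,267.8), the bar's top centre at (277.2,219.5) and the pin's top centre at about (412.5,245.5).

```bash
cat > h.py <<'E'
from cell import arm
import numpy as np, cv2
def ray(n,px,z,tcp=None,R=None):
    c=arm.camera_info(n)
    d=np.array([(px[0]-c["cx"])/c["fx"],-(px[1]-c["cy"])/c["fy"],-1.])
    if n=="wrist":
        T=np.eye(4);T[:3,:3]=R;T[:3,3]=tcp;M=T@c["tool_from_camera"]
    else: M=np.linalg.inv(c["extrinsics"])
    o=M[:3,3];d=M[:3,:3]@d
    return o+d*(z-o[2])/d[2]
def proj(n,P,tcp=None,R=None):
    c=arm.camera_info(n)
    if n=="wrist":
        T=np.eye(4);T[:3,:3]=R;T[:3,3]=tcp;M=np.linalg.inv(T@c["tool_from_camera"])
    else: M=c["extrinsics"]
    p=M[:3,:3]@P+M[:3,3]
    return c["cx"]-c["fx"]*p[0]/p[2],c["cy"]+c["fy"]*p[1]/p[2]
def down(a): # tool x at world yaw a, z down
    c,s=np.cos(a),np.sin(a)
    return np.array([[c,s,0],[s,-c,0],[0,0,-1.]])
def shot(f,n="wrist"):
    p,R=arm.read_tcp_pos(),arm.read_ee_rot()
    im=arm.capture(n);cv2.imwrite(f"pics/{f}.png",im[:,:,::-1])
    np.savez(f"pics/{f}.npz",p=p,R=R);return im
E
python3 - <<'E'
from h import *
np.set_printoptions(precision=4,suppress=True)
hole=ray("top",(274.5,267.8),.026);bar=ray("top",(277.2,219.5),.156);pin=ray("top",(412.5,245.5),.07)
b1=ray("top",(277.8,209.3),.156);b2=ray("top",(276.6,229.9),.156)
print(hole,bar,pin,np.linalg.norm((hole-bar)[:2]),"bar yaw",np.degrees(np.arctan2(*(b1-b2)[1::-1])),"arm yaw",np.degrees(np.arctan2(*(bar-hole)[1::-1])))
print("pin scene", ray("scene",(333+(567-400)/7.5,175+85/7.5),.07))
ay=np.arctan2(*(bar-hole)[1::-1])
def t(nm,p,a):
    q=arm.solve_ik(p,down(a));print(nm,round(np.degrees(a)),q if q is None else np.round(q,2))
for a in np.radians([0,45,90,-90,180,-45]):
    t("pin",pin*[1,1,0]+[0,0,.035],a);t("hole",hole*[1,1,0]+[0,0,.031],a)
for d in (0,70,90,180,250,-180,-110): t("bar",bar*[1,1,0]+[0,0,.127],ay+np.radians(d));t("barup",bar*[1,1,0]+[0,0,.19],ay+np.radians(d))
E
```

```text
[0.4861 0.0529 0.026 ] [0.5876 0.0431 0.156 ] [ 0.5428 -0.2768  0.07  ] 0.1019158135825735 bar yaw -2.142704019831815 arm yaw -5.493122348320298
pin scene [ 0.5451 -0.2794  0.07  ]
pin 0 [ 0.59  0.45 -0.25  1.67  0.12  1.03 -1.26]
hole 0 [ 0.49  0.31 -0.77  1.97  0.26  0.97 -1.98]
pin 45 [ 0.66  0.46 -0.34  1.67  0.17  1.04 -0.51]
hole 45 [ 0.56  0.33 -0.85  1.96  0.3   0.98 -1.22]
pin 90 [ 0.74  0.48 -0.44  1.66  0.23  1.05  0.23]
hole 90 [ 0.58  0.34 -0.87  1.96  0.31  0.98 -0.44]
pin -90 [-0.42  0.76  1.16  1.73 -0.76  1.17 -2.19]
hole -90 [ 0.85  0.52 -1.23  1.95  0.56  1.07  2.51]
pin 180 [ 0.86  0.51 -0.59  1.66  0.32  1.07  1.74]
hole 180 [ 0.65  0.37 -0.96  1.96  0.36  0.99  1.09]
pin -45 [ 0.51  0.44 -0.14  1.68  0.07  1.02 -2.01]
hole -45 [-1.04  0.32  0.96  2.04 -0.32  0.94 -2.27]
bar -5 [ 0.4   0.39 -0.68  1.63  0.26  1.22 -2.  ]
barup -5 [ 0.41  0.34 -0.7   1.55  0.22  1.34 -1.98]
bar 65 [ 0.43  0.4  -0.72  1.63  0.28  1.22 -0.79]
barup 65 [ 0.44  0.35 -0.74  1.55  0.24  1.34 -0.77]
bar 85 [ 0.44  0.4  -0.73  1.63  0.28  1.22 -0.45]
barup 85 [ 0.45  0.35 -0.75  1.55  0.24  1.34 -0.42]
bar 175 [ 0.5   0.43 -0.82  1.62  0.32  1.24  1.09]
barup 175 [ 0.51  0.37 -0.83  1.54  0.28  1.35  1.13]
bar 245 [ 0.75  0.63 -1.24  1.61  0.61  1.35  2.13]
barup 245 [ 0.75  0.55 -1.24  1.53  0.52  1.43  2.18]
bar -185 [ 0.5   0.43 -0.82  1.62  0.32  1.24  1.09]
barup -185 [ 0.51  0.37 -0.83  1.54  0.28  1.35  1.13]
bar -115 [ 0.75  0.63 -1.24  1.61  0.61  1.35  2.13]
barup -115 [ 0.75  0.55 -1.24  1.53  0.52  1.43  2.18]
```

Run:
```python
from h import *
Y=np.pi
arm.reach([.483,.054,.20],down(Y));arm.dwell(.3);a=shot("w_hole")
arm.reach([.544,-.278,.16],down(Y));arm.dwell(.3);b=shot("w_pin")
cv2.imwrite("pics/w1.png",cv2.resize(np.vstack([a[40:400],b[60:300]])[:,:,::-1],None,fx=1,fy=1))
print(arm.read_clock(),arm.read_force())
```

```text
4.4417 [ 0.49897741  0.13529386 -0.24421388]
```

View pics/w1.png

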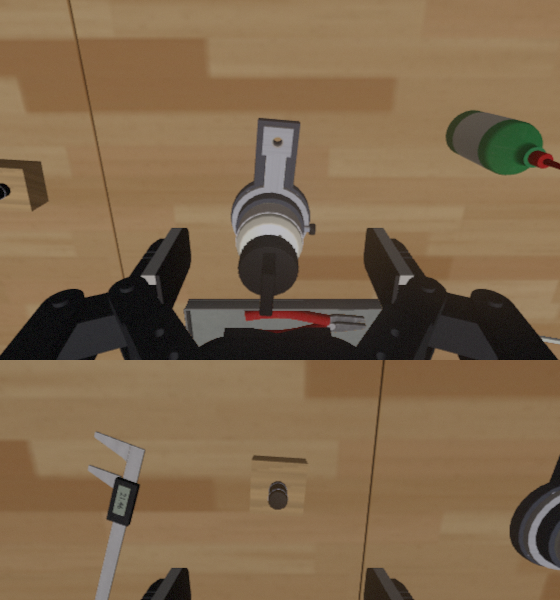

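The hole is at about (277.5,182) and the pin handle at about (279,195), both in full-image pixels. I'll magnify both to refine them.

Run:
```python
import cv2,numpy as np
a=cv2.imread("pics/w_hole.png");b=cv2.imread("pics/w_pin.png")
R=lambda x:cv2.resize(x,(400,600),interpolation=cv2.INTER_CUBIC)
cv2.imwrite("pics/crop2.png",np.hstack([R(a[150:210,257:297]),R(b[150:240,247:307])]))
```

```text
(no output)
```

View pics/crop2.png

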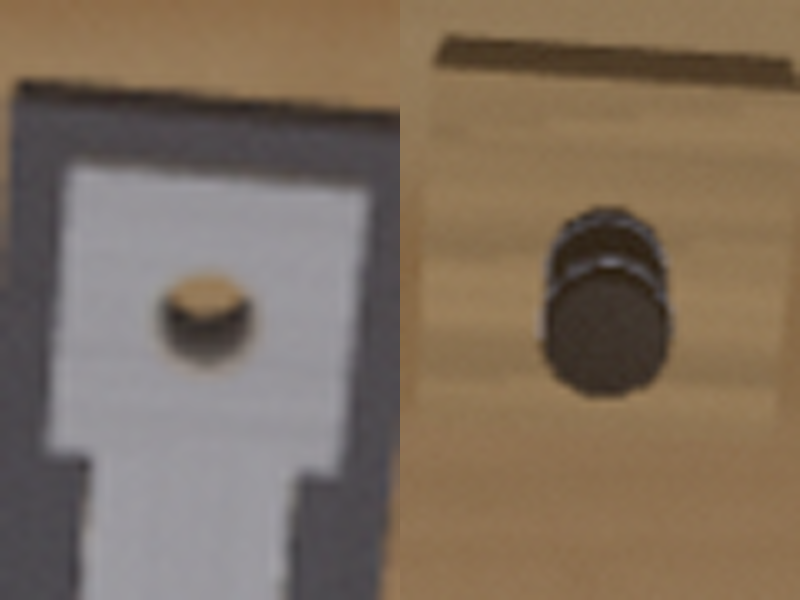

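The hole's rim centre is (277.15,181.35) and the pin's top-face centre is (277.6,199.1).

Run:
```python
from h import *
np.set_printoptions(precision=4,suppress=True)
d=np.load("pics/w_hole.npz");H=ray("wrist",(277.15,181.35),.026,d["p"],d["R"])
d=np.load("pics/w_pin.npz");P=ray("wrist",(277.6,199.1),.07,d["p"],d["R"])
print(H,P); np.savez("est.npz",H=H,P=P)
g=arm.grasp_offset;Y=np.pi
arm.command_gripper(.05)
arm.move_linear([P[0],P[1],.054-g+.0],down(Y),v=.12)
print(arm.read_tcp_pos(),arm.read_force())
arm.command_gripper(0.0)
print(arm.read_tcp_pos(),arm.read_force(),arm.read_moment(),arm.read_grip_width(),arm.read_grasp_force())
arm.move_linear([P[0],P[1],.16],v=.12);arm.dwell(.2)
print(arm.read_force(),arm.read_grip_width(),arm.read_clock())
arm.reach([H[0],H[1],.12],down(Y));arm.dwell(.3)
a=shot("w_carry");s=shot("s_carry","scene")
R=lambda x,f:cv2.resize(x,None,fx=f,fy=f,interpolation=cv2.INTER_CUBIC)
cv2.imwrite("pics/carry.png",np.hstack([R(a[130:330,200:350],2.6)[:520],R(s[170:300,220:320],4)[:520]])[:,:,::-1])
print(arm.read_tcp_pos(),arm.read_clock())
```

```text
[0.4868 0.0529 0.026 ] [ 0.5432 -0.278   0.07  ]
[ 0.5438 -0.2781  0.0362] [-0.4201 -0.2479  0.4209]
[ 0.5437 -0.2781  0.0359] [-0.9009  0.3817  5.6239] [ 0.0706  0.0772 -0.0175] 0.013677162810612062 58.681102687551174
[0.6207 0.128  0.181 ] 0.013735493168333215 7.9083
[0.4869 0.0526 0.12  ] 9.5833
```

View pics/carry.png

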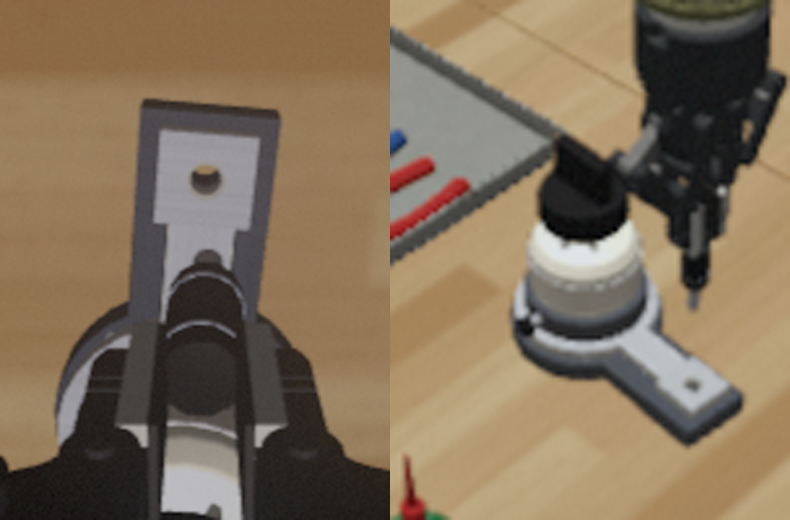

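The pin is gripped upright: its tip is at wrist pixel (279.3,227) and the hole at (278.9,198.9). In the scene view the tip is at (296,246) and the hole at (295.4,265.9). I'll compare these with the predictions.

Run:
```python
from h import *
np.set_printoptions(precision=4,suppress=True)
e=np.load("est.npz");H=e["H"];d=np.load("pics/w_carry.npz");p,R=d["p"],d["R"]
tip=p+[0,0,-(.046-.0187)]
print("wrist hole",proj("wrist",H,p,R),"tip",proj("wrist",tip,p,R))
print("scene hole",proj("scene",H),"tip",proj("scene",tip))
print("hole from carry",ray("wrist",(278.9,198.9),.026,p,R),"tip from carry",ray("wrist",(279.3,227.2),tip[2],p,R),tip, R[:,2])
a=cv2.imread("pics/w_carry.png");s=cv2.imread("pics/s_carry.png")
Z=lambda x:cv2.resize(x,(400,600),interpolation=cv2.INTER_CUBIC)
cv2.imwrite("pics/crop3.png",np.hstack([Z(a[185:260,254:304]),Z(s[220:280,276:316])]))
```

```text
wrist hole (np.float64(278.72171858723664), np.float64(198.8164025423269)) tip (np.float64(278.5162551341848), np.float64(227.7192173283778))
scene hole (np.float64(295.31781252628855), np.float64(265.7667481359079)) tip (np.float64(295.7806052906742), np.float64(246.90841368467667))
hole from carry [0.4868 0.053  0.026 ] tip from carry [0.4866 0.0529 0.0927] [0.487  0.0524 0.0927] [-0.      0.0003 -1.    ]
```

View pics/crop3.png

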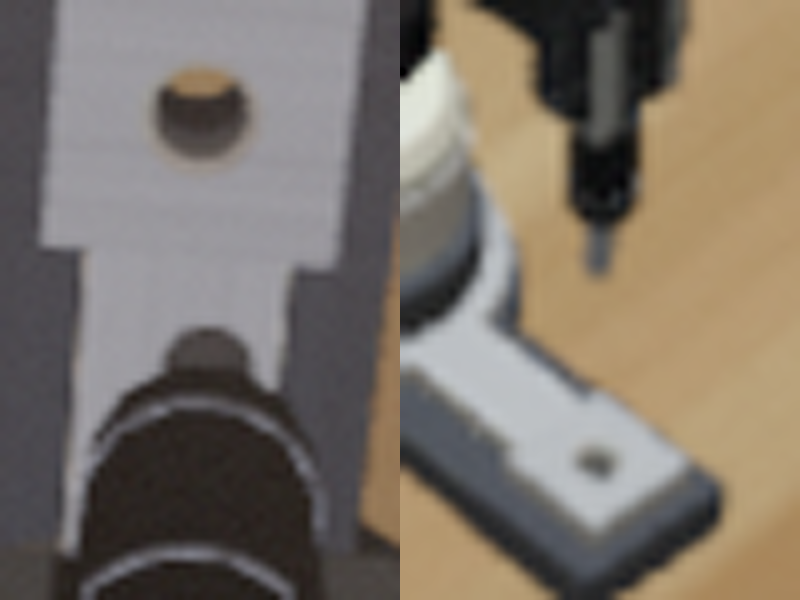

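Everything agrees to about 0.5 mm, so I'll insert in small steps while watching the force.

Run:
```python
from h import *
np.set_printoptions(precision=4,suppress=True)
x,y=.4869,.0531
arm.move_linear([x,y,.058],v=.1)
f0=arm.read_force();print(f0)
for z in [.052,.048,.044,.040,.036,.034,.0325,.0315,.031,.0305]:
    arm.move_linear([x,y,z],v=.04); f=arm.read_force()-f0
    print(z,arm.read_tcp_pos(),f)
    if abs(f[2])>8 or np.hypot(f[0],f[1])>8: print("stop");break
print(arm.read_clock())
```

```text
[ 0.5177 -0.46   -0.7251]
0.052 [0.4869 0.053  0.052 ] [-1.8117  0.4073 -0.557 ]
0.048 [0.4867 0.0531 0.0478] [-0.4493  0.8537 -0.2214]
0.044 [0.4867 0.0531 0.0437] [-0.334   1.0595 -0.0371]
0.04 [0.4867 0.0531 0.0397] [ 0.2197 -0.04   -0.4509]
0.036 [0.4867 0.0531 0.0357] [ 0.1215  1.33   -0.1196]
0.034 [0.4868 0.0531 0.0339] [-0.3095 -0.208   0.348 ]
0.0325 [0.4868 0.0531 0.0324] [-0.448   0.1899  0.1882]
0.0315 [0.4874 0.0532 0.0319] [-0.0057  1.1006  5.2117]
0.031 [0.4877 0.0533 0.0317] [-2.3753  0.0163  9.6663]
stop
12.65
```

Run:
```python
from h import *
np.set_printoptions(precision=4,suppress=True)
arm.command_gripper(.045);p=arm.read_tcp_pos();print(arm.read_force())
arm.move_linear([p[0],p[1],.10],v=.1);arm.move_linear([p[0],p[1],.25],v=.25)
arm.reach([.588,.043,.225],down(np.radians(-5)));arm.dwell(.3)
a=shot("w_cap");s=shot("s_cap","scene")
Z=lambda x:cv2.resize(x,(400,600),interpolation=cv2.INTER_CUBIC)
cv2.imwrite("pics/cap.png",np.hstack([Z(a[140:275,235:325]),Z(s[190:280,250:310])])[:,:,::-1])
print(arm.read_tcp_pos(),arm.read_force(),arm.read_clock())
```

```text
[0.3723 0.2541 0.5895]
[0.588 0.043 0.225] [ 0.5938  0.2242 -0.6305] 17.4417
```

View pics/cap.png

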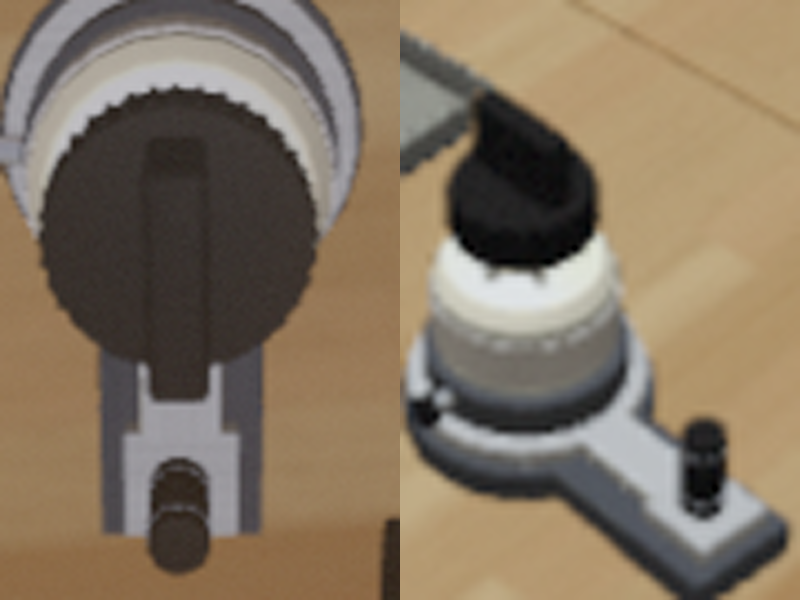

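The pin sits fully home in the arm. The bar's top face runs from wrist pixel (274.2,179.7) to (275.1,229.6).

Run:
```python
from h import *
np.set_printoptions(precision=4,suppress=True)
d=np.load("pics/w_cap.npz");p,R=d["p"],d["R"]
a=ray("wrist",(274.2,179.7),.156,p,R);b=ray("wrist",(275.1,229.6),.156,p,R)
H=np.load("est.npz")["H"]
u=a-b;print(a,b,(a+b)/2,np.linalg.norm(u),np.degrees(np.arctan2(u[1],u[0])))
print("pin top",ray("wrist",(235+180/4.444-.4,140+540/4.444-.4),.066,p,R))
c=((a+b)/2)[:2];v=c-H[:2];print(np.linalg.norm(v),np.degrees(np.arctan2(v[1],v[0])))
```

```text
[0.6137 0.0417 0.156 ] [0.5705 0.0448 0.156 ] [0.5921 0.0433 0.156 ] 0.04335408057934016 -4.157746164040342
pin top [0.4912 0.0524 0.066 ]
0.10577115905236742 -5.205303841761084
```

The pin's known position shows the wrist view is biased by 2–3 mm in x here. Taking the 105 mm arm geometry into account, the axis is at about (0.5912, 0.0436) with a yaw of -5°. I'll grip the cap and check the forces.

Run:
```python
from h import *
np.set_printoptions(precision=4,suppress=True)
x,y=.5912,.0436;R=down(np.radians(-5))
arm.move_linear([x,y,.175],R,v=.15);f0=arm.read_force();m0=arm.read_moment()
arm.move_linear([x,y,.1275],v=.08);print("down",arm.read_force()-f0)
arm.command_gripper(0.0);print("grip",arm.read_tcp_pos(),arm.read_force()-f0,arm.read_moment()-m0,arm.read_grip_width(),arm.read_grasp_force())
for dz in (.002,.004,.006,.0075):
    arm.move_linear([x,y,.1275-dz],v=.03);f=arm.read_force()-f0
    print(dz,arm.read_tcp_pos(),f,arm.read_moment()-m0)
    if f[2]>40: break
print(f0,m0,arm.read_clock())
```

```text
down [ 0.6721 -0.1032 -0.4716]
grip [0.5913 0.0436 0.1277] [ 0.8445 -0.0554  1.8636] [ 0.0538 -0.0106  0.0521] -0.00017925448767666796 0.7797356229275465
0.002 [0.5915 0.0436 0.1261] [-0.5697  0.0716  6.2482] [ 0.1481  0.362  -0.0121]
0.004 [0.5916 0.0436 0.1243] [-1.8037 -0.0666  8.8641] [ 0.1331  0.5265 -0.0237]
0.006 [0.5917 0.0436 0.1225] [-2.6019 -0.8621  9.7935] [0.136  0.6543 0.0046]
0.0075 [0.5917 0.0436 0.1211] [-2.8319  0.5825 10.9996] [ 0.2273  0.6648 -0.051 ]
[-0.331   0.5341  0.7207] [-0.0132 -0.0058  0.0117] 20.1667
```

The gripper reads shut with almost no pad force, so the bar isn't held. I'll look before moving.

Run:
```python
from h import *
a=shot("w_bad");s=shot("s_bad","scene")
Z=lambda x:cv2.resize(x,(400,600),interpolation=cv2.INTER_CUBIC)
cv2.imwrite("pics/bad.png",np.hstack([Z(a[180:330,230:330]),Z(s[150:270,240:320])])[:,:,::-1])
print(arm.read_grip_width(),arm.read_grasp_force(),arm.read_force())
```

```text
-0.0001738398437719934 5.483009849558584 [-3.3259313   0.20936187 10.4538365 ]
```

View pics/bad.png

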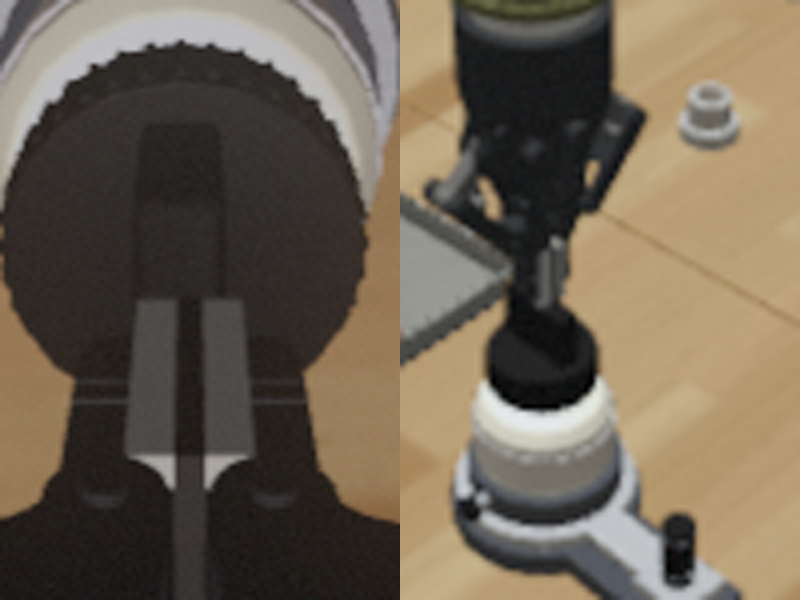

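The pads look shut on top of the bar with 12 mm of bar visible in front, which doesn't match the expected heights. I'll check this by projecting the relevant points.

Run:
```python
from h import *
np.set_printoptions(precision=4,suppress=True)
d=np.load("pics/w_bad.npz");p,R=d["p"],d["R"]
print("tcp",p,"wrist",proj("wrist",p,p,R),"scene",proj("scene",p))
for z in (.1,.128,.149,.156): 
    c=np.array([p[0],p[1],z]);print(z,"scene axis",proj("scene",c),"top",proj("top",c),"wrist",proj("wrist",c,p,R))
d=np.load("pics/w_cap.npz")
for z in(.156,.14,.13,.12,.11):
    a=ray("wrist",(274.2,179.7),z,d["p"],d["R"]);b=ray("wrist",(275.1,229.6),z,d["p"],d["R"])
    t1=ray("top",(277.8,209.3),z);t2=ray("top",(276.6,229.9),z)
    # skirt width from wrist crop: x 40..320 of 4.444 scale => 63px
    print(z,(a+b)/2,np.linalg.norm(a-b),"top",(t1+t2)/2,np.linalg.norm(t1-t2), "skirt dia", 63/306.1*(d["p"][2]+.17-(z-.032)) )
```

```text
tcp [0.5917 0.0436 0.1211] wrist (np.float64(275.24392353085466), np.float64(247.18112095903305)) scene (np.float64(267.8087014683399), np.float64(217.88532537110314))
0.1 scene axis (np.float64(267.9997236070877), np.float64(224.05591392815475)) top (np.float64(277.9669468980746), np.float64(221.44707535856423)) wrist (np.float64(275.41278166214414), np.float64(233.38688401324723))
0.128 scene axis (np.float64(267.7448330782799), np.float64(215.82218463021832)) top (np.float64(277.5107749617163), np.float64(219.60734933227107)) wrist (np.float64(275.18021587155863), np.float64(252.3854812162512))
0.149 scene axis (np.float64(267.54847165144446), np.float64(209.4791210386369)) top (np.float64(277.14996987595805), np.float64(218.15223459639384)) wrist (np.float64(274.95585107354077), np.float64(270.7141288361045))
0.156 scene axis (np.float64(267.48199776450826), np.float64(207.33181492657985)) top (np.float64(277.0259204806208), np.float64(217.65194757091453)) wrist (np.float64(274.86830494407195), np.float64(277.8658842437782))
0.156 [0.5921 0.0433 0.156 ] 0.043354063061538634 top [0.5875 0.0431 0.156 ] 0.04607580227850823 skirt dia 0.05576769892607488
0.14 [0.5868 0.0439 0.14  ] 0.04625233699626255 top [0.59   0.0438 0.14  ] 0.046926712479899664 skirt dia 0.05906074041578413
0.13 [0.5834 0.0442 0.13  ] 0.04806375820546494 top [0.5915 0.0442 0.13  ] 0.047458531355769544 skirt dia 0.06111889134685241
0.12 [0.5801 0.0446 0.12  ] 0.049875179414667334 top [0.5931 0.0446 0.12  ] 0.0479903502316391 skirt dia 0.06317704227792069
0.11 [0.5768 0.045  0.11  ] 0.051686600623869615 top [0.5946 0.045  0.11  ] 0.04852216910750898 skirt dia 0.06523519320898896
```

Run:
```python
from h import *
np.set_printoptions(precision=4,suppress=True)
x,y=.5912,.0436
for z in (.1275,.1285,.130):
    arm.move_linear([x,y,z],v=.04);print(z,arm.read_tcp_pos(),arm.read_force(),arm.read_grasp_force(),arm.read_grip_width())
c0=shot("t_shut")
arm.command_gripper(.06);print("open",arm.read_grip_width(),arm.read_force(),arm.read_tcp_pos())
c1=shot("t_open")
q=arm.command_gripper(.0);print("shut",q,arm.read_grip_width(),arm.read_grasp_force(),arm.read_force())
c2=shot("t_shut2")
Z=lambda x:cv2.resize(x,(390,600),interpolation=cv2.INTER_CUBIC)
cv2.imwrite("pics/t.png",np.hstack([Z(c1[170:350,220:337]),Z(c2[170:350,220:337])])[:,:,::-1]);print(arm.read_clock())
```

```text
0.1275 [0.5914 0.0436 0.1276] [-0.853  -0.9881  6.4191] 3.3532328306955606 0.00042810832443047696
0.1285 [0.5909 0.0436 0.1281] [-0.7     0.4075 -0.4899] 0.0 0.00014418185257256236
0.13 [0.5912 0.0436 0.13  ] [-0.427   0.5605  0.0166] 0.0 -0.00025200723010809165
open 0.060299942120525876 [-0.74    0.0945 -0.1924] [0.5912 0.0436 0.13  ]
shut False -0.0002035114329949759 0.0 [-0.634  -0.3299 -0.0002]
22.4583
```

View pics/t.png

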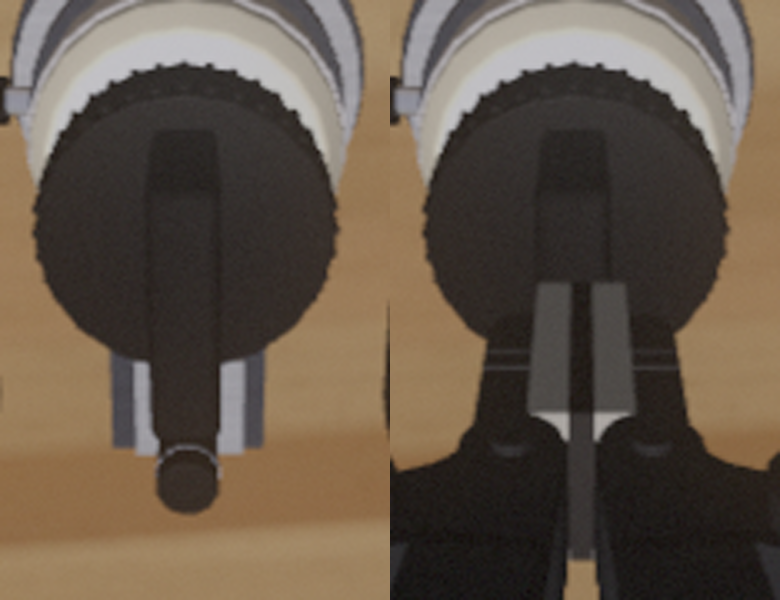

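The pads' tips are fixed at row ~254 in every view, and the shut fingers touch the bar top (z = 0.156) when the TCP reads 0.128. So the real pad tips sit about 28 mm behind the reported TCP. The pin was therefore held only near its top, which was still enough. The cap view shows the pin seated, so I'll regrip the bar about 26 mm lower.

Run:
```python
from h import *
np.set_printoptions(precision=4,suppress=True)
x,y=.5908,.0436
arm.command_gripper(.05);f0=arm.read_force();m0=arm.read_moment()
for z in (.12,.112,.107,.103):
    arm.move_linear([x,y,z],v=.06);f=arm.read_force()-f0;print(z,f)
    if np.linalg.norm(f)>8: print("contact");break
else:
    arm.command_gripper(0.0)
    print("grip",arm.read_tcp_pos(),arm.read_force()-f0,arm.read_moment()-m0,arm.read_grip_width(),arm.read_grasp_force())
print(arm.read_clock())
```

```text
0.12 [-0.2057 -0.7795 -0.4357]
0.112 [-1.4377 -1.3027  0.082 ]
0.107 [-0.8873 -0.3914 -0.5487]
0.103 [-0.1139  0.5925 -0.1702]
grip [0.591  0.0442 0.1033] [-0.3581  0.958   4.6587] [ 0.6357  0.3023 -0.0386] 0.011060514168339785 59.80686128139496
24.525
```

Gripped with 60 N at 11 mm width. Now press and turn.

Run:
```python
from h import *
np.set_printoptions(precision=4,suppress=True)
x,y=.591,.0443
for z in (.100,.0975,.0955):
    arm.move_linear([x,y,z],v=.03);print(z,arm.read_tcp_pos(),arm.read_force(),arm.read_moment(),arm.read_grasp_force())
for d in (8,16,24):
    arm.move_linear([x,y,.0955],down(np.radians(-5+d)),v=.05)
    R=arm.read_ee_rot();f=arm.read_force();m=arm.read_moment()
    print(d,np.degrees(np.arctan2(R[1,0],R[0,0])),arm.read_tcp_pos(),f,m,arm.read_grasp_force())
    if np.linalg.norm(f)>45 or abs(m[2])>2: print("stop");break
print(arm.read_clock())
```

```text
0.1 [0.5914 0.0442 0.1006] [-1.9248  1.0356  6.9805] [0.2624 0.3461 0.0195] 60.247886180877686
0.0975 [0.5915 0.0442 0.0983] [-2.7184  1.0902  8.8253] [ 0.1937  0.5455 -0.0145] 60.76421141624451
0.0955 [0.5915 0.0442 0.0964] [-3.116   1.2193 10.0493] [ 0.238   0.6241 -0.0102] 60.93633770942688
8 3.032005928936527 [0.5917 0.0441 0.0966] [-2.3973  0.7449 10.1253] [ 0.1788  0.5551 -0.0283] 60.73098063468933
16 11.037413040564065 [0.5918 0.0442 0.0966] [-1.636   1.0954 10.0975] [ 0.157   0.474  -0.0157] 60.75995922088623
24 19.035047696166902 [0.5918 0.0442 0.0967] [-0.5468  0.4735 10.008 ] [0.1274 0.46   0.07  ] 60.768699645996094
26.15
```

Run:
```python
from h import *
np.set_printoptions(precision=4,suppress=True)
x,y=.591,.0443
ok=True
for d in (34,44,54,62,70):
    arm.move_linear([x,y,.0955],down(np.radians(-5+d)),v=.05)
    R=arm.read_ee_rot();f=arm.read_force();m=arm.read_moment()
    print(d,np.degrees(np.arctan2(R[1,0],R[0,0])),f,m)
    if np.linalg.norm(f)>45 or abs(m[2])>2: print("stop");ok=False;break
if ok:
    for z in (.1033,.106,.110,.118):
        arm.move_linear([x,y,z],v=.05);f=arm.read_force();print(z,arm.read_tcp_pos(),f,arm.read_grip_width(),arm.read_grasp_force())
        if f[2]<-12: print("held");ok=False;break
if ok:
    arm.move_linear([x,y,.1715],v=.08);arm.dwell(.4)
    s=shot("s_end","scene");w=shot("w_end");t=shot("t_end","top")
    print(arm.read_tcp_pos(),arm.read_ee_rot(),arm.read_force(),arm.read_moment(),arm.read_grip_width(),arm.read_grasp_force())
print(arm.read_clock())
```

```text
34 29.033176117753793 [-1.8683  2.0379 10.5252] [0.1612 0.3679 0.0573]
44 39.02242448766835 [-0.4532  1.7778 10.8315] [ 0.1213  0.3501 -0.033 ]
54 49.025639089726894 [-1.9623  1.1118 11.0496] [0.1661 0.2878 0.0371]
62 57.025410189936565 [-1.7937  1.0979 10.1551] [ 0.1423  0.2713 -0.0387]
70 65.02393400259868 [-1.9326  0.7399 11.5368] [0.1538 0.2635 0.012 ]
0.1033 [0.5917 0.044  0.1039] [1.137  0.0994 6.943 ] 0.010766818860628826 60.268980860710144
0.106 [0.5906 0.0442 0.1055] [ 0.9121 -0.2533  0.3588] 0.010678567023543918 59.12012994289398
0.11 [0.5908 0.0442 0.11  ] [-0.7081 -0.3379 -0.6087] 0.010884129668180916 59.250240325927734
0.118 [0.5912 0.0443 0.1184] [ 0.2891  0.7857 -0.9431] 0.010988109806192366 59.25275802612305
[0.591  0.0443 0.1715] [[ 0.4226  0.9063 -0.    ]
 [ 0.9063 -0.4226 -0.    ]
 [-0.     -0.     -1.    ]] [-0.1294 -0.1035 -0.8087] [-0.0366 -0.0106  0.0441] 0.01134677696845283 59.26120698451996
30.1917
```

Run:
```python
from h import *
s0=cv2.imread("pics/s_cap.png");s=cv2.imread("pics/s_end.png");t0=cv2.imread("pics/top0.png");t=cv2.imread("pics/t_end.png")
for z in (.1,.11,.15,.17,.192): print(z,np.round(proj("scene",np.array([.591,.0443,z])),1))
c=267;print("axis col rows 185-235",[(r,int(s[r,c].mean())) for r in range(184,232,2)])
pt=np.array([.4872,.0532,.066]);u,v=map(int,np.round(proj("scene",pt)));print("pin scene",u,v,s0[v-2:v+14,u].mean(1).astype(int),s[v-2:v+14,u].mean(1).astype(int))
for n,(a,b) in dict(oil=(177,268),tape=(196,176),bush=(405,166)).items():
    A=t0[b-18:b+18,a-18:a+18].astype(int);B=t[b-18:b+18,a-18:a+18];print(n,abs(A-B).mean())
```

```text
0.1 [268.  224.3]
0.11 [267.9 221.4]
0.15 [267.5 209.4]
0.17 [267.4 203.2]
0.192 [267.1 196.3]
axis col rows 185-235 [(184, 33), (186, 24), (188, 33), (190, 36), (192, 34), (194, 37), (196, 65), (198, 31), (200, 36), (202, 33), (204, 14), (206, 13), (208, 16), (210, 121), (212, 147), (214, 105), (216, 37), (218, 37), (220, 38), (222, 27), (224, 46), (226, 159), (228, 115), (230, 160)]
pin scene 295 255 [ 48  34  36  35  24  33  37  23  17  15  13  13  66  51  55 166] [ 40  34  31  35  26  42  36  19  15  13  13  16  46  36  74 166]
oil 4.232767489711934
tape 4.465534979423868
bush 5.1664094650205765
```

```bash
python3 -c "
from cell import arm
print(arm.job_done())"
```

```text
the job is handed in; nothing more can be done
None
```

The job is handed in at about 30 s of the 58 s allowed: the pin is fully in and released, the cap is off and held level with its underside about 6 cm above the mouth, and the oil bottle, tape and bush look unmoved in the top view.

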